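# Draw the top beaker off the nested stack

### The job

Grip the top steel beaker of the nested stack of three, pull it straight up out of the stack (it sticks a little) and stand it upright in the middle of the round cork coaster on the wooden board. Lower it until it stands before you let go, leave the two beakers below standing where they are, and do not disturb the jam jar on the board.

Things in the scene. Friction and masses are not known exactly. Their poses are not given: they have to be found in the camera images.
- top_beaker: top beaker of the stack: round steel, 85 mm high, 0.18 kg. Straight collar 64 mm across from 40 mm above its foot to the rim; below it a narrower foot, nested in the beaker beneath, where a silicone band clings with 2-4 N for the first 10 mm of rise; clear after 40 mm. Grip from above across the collar's outside. Origin: centre of the foot's underside; z up. Stacked: origin 90, rim 175 mm above the worktop.
- beaker_stack: the two lower beakers of the stack, of the same form, stuck together as one loose piece 130 mm high, 64 mm across, 0.5 kg, on the worktop (z = 0). The top beaker's collar rests on its rim, 130 mm up. Origin: centre of its underside; z up. (A single beaker of the same form, 85 mm high, and a glass tumbler, 93 mm high, stand elsewhere; not to be used.)
- coaster: round cork coaster, 90 mm across and 5 mm thick, fixed near one end of a rectangular wooden board (165 x 260 x 22 mm, fixed on the worktop). Which end it is varies. Origin: centre of its underside on the board's top; z up. Its top is 5 mm above its origin, 27 mm above the worktop.
- jam_jar: jam jar with a white lid, 68 mm across, 84 mm high, standing loose on the other end of the same board, its centre about 130 mm from that of the coaster. Origin: centre of its underside; z up.

How it is judged:
On the way, in this order (a step that is already met when the one before it is completed fails the run):
1. the top beaker is drawn up clear of the stack, still above it, the lower two still standing (z of top_beaker in the frame of beaker_stack above 0.13 m and horizontal distance between top_beaker and beaker_stack below 0.04 m and height (world z) of beaker_stack below 0.008 m), for 0.05 s.
2. the beaker is lowered, still held, until it stands on the coaster (z of top_beaker in the frame of coaster below 0.012 m and horizontal distance between top_beaker and coaster below 0.02 m and contact force between the fingers and top_beaker above 0.5 N), for 0.02 s.
At the end, for the whole second after the job is handed in: The top beaker stands upright (within 6 degrees) and at rest on the coaster, its centre within 18 mm of the coaster's centre; the two lower beakers and the jam jar stand upright within 20 mm of where they were (horizontal distance between top_beaker and coaster below 0.018 m and z of top_beaker in the frame of coaster between 0.002 and 0.009 m and angle between each of top_beaker, beaker_stack, jam_jar's own z axis and vertical below 0.1 rad and linear speed of top_beaker below 0.02 m/s and distance of each of beaker_stack, jam_jar from where it was at the start of the episode below 0.02 m); the robot touches nothing.
It fails at once if the lower two beakers are lifted, shoved more than 30 mm or tipped more than 17 degrees (height (world z) of beaker_stack above 0.02 m or distance of beaker_stack from where it was at the start of the episode above 0.03 m or angle between beaker_stack's own z axis and vertical above 0.3 rad).
It fails at once if the jam jar is shoved more than 30 mm or tipped more than 17 degrees (distance of jam_jar from where it was at the start of the episode above 0.03 m or angle between jam_jar's own z axis and vertical above 0.3 rad).
It also fails if it takes over 35 s, if anything falls off the work surface, if the arm or the gripper's body presses on something with over 40 N, if the wrist force passes 120 N, or if a joint passes its speed limit or range.

### The arm

A 6-joint arm with a two-finger parallel gripper is mounted at the origin on a cart in front of the work surface, level with it; the furniture and walls round the work are solid. World frame = base frame: x ahead of the robot, y to its left, z up, the work surface at z = 0. Lengths are in m, angles in rad, forces in N, time in s.
With the tool pointing down it reaches from about 0.275 to 0.75 m from the base axis. Payload 10.2 kg.
Tool frame: the origin (TCP) lies midway between the tips of the shut fingers; the grasp point (between the pads) lies 19 mm behind it (env.hold_point_z is the distance from the TCP to the grasp point, in m); z points along the fingers, y is the line along which they close (so a half turn about z gives the same grasp; the last joint's range is limited). The gripper opens to 85 mm and grips with 20 to 120 N. Pads are 22 mm wide; open, the fingers measure 114 mm over their backs; the gripper's body (76 mm by 85 mm) begins 54 mm behind the grasp point. The pads swing forward as they close: fully open they stand 13 mm farther back than shut.
Start: joints at [-0.223, 0.313, 1.498, -0, 1.331, -0.223], TCP at [0.525, -0, 0.192] pointing down, gripper open.
Joint ranges: [-2.94, 2.94], [-0.97, 2.17], [0.19, 2.56], [-1.23, 4.37], [0.02, 3.11], [-2.88, 2.88]. Speed limits (rad/s): [2.39, 2.39, 3.01, 3.14, 3.14, 3.14].

### API

Orientations are given as a unit quaternion [x, y, z, w].
In Python, from bench import env, kinematics, monitor, eyes, job gives the robot as it stands. The module is installed in compiled form; this text tells all that it offers. Calls block until the motion is done:
- env.reach(position, orientation): joint-space move of the TCP to a pose.
- env.movel(position, velocity=0.15, frame=None, guard=None): straight line of the TCP; frame=None keeps the orientation; velocity is the mean speed in m/s. With guard (N) it stops when the force on the tool has changed by that much, and returns True; else False.
- env.set_joints(angles): joint-space move.
- env.release() and env.close_gripper(effort=None): open the fingers fully, or close them until they stop; effort is the grip in N (None keeps the last).
- env.hold(seconds).
- kinematics.ik(position, orientation): joint angles nearest the present ones, or None.
- monitor.sense(): the state.
- eyes.grab_frame(name): name is "scene" or "side" or "wrist"; returns a dict with "frame" (480x640x3 uint8, red, green, blue), "mtx" (3x3 intrinsics, pixels), "view" (4x4, takes a point from world to camera coordinates). Camera axes: x right, y down, z forward; pixel columns grow to the right and rows downward; lengths in m; the calibration is good to about 2 mm. The wrist camera is an equidistant fisheye: a pixel r from the principal point sees the ray r / f radians off the axis. A picture is of the moment at which its call begins. There is no depth.
A pose or a line that the arm cannot do raises env.MotionError and nothing moves.
- job.hand_in(): hands the job in; it is judged then, once.
The state is a dict: "clock": time; "joints": joint angles; "qvel": joint speeds; "joint_efforts": joint torques, N m; "position": TCP position; "ee_rot": TCP orientation; "contact_force": force on the tool from outside, world axes, zero at the start; "ft_torque": the same for the moment, N m; "finger_gap": opening from 0.0 (shut) to 1.0 (fully open); "gripper_force": force on a finger pad.
Only numpy, scipy, OpenCV 4.12 (cv2) and the standard library are available. Lean on these libraries where they do the work, as an engineer would, in place of code of your own. Each camera call takes 0.05 s, during which the arm holds its last target. There are 200 camera calls.

## Working session

There is one attempt and no reset: what is moved stays moved. The work goes in short steps, each a Python script; the robot and the scene stay as the last script left them, time stands still between calls to the robot, and variables do not carry over. Pictures are saved under pics/ and viewed, at most 10 in all, crops included, and the job is handed in when it is done.

```bash
mkdir -p pics
python3 - <<'E'
from bench import env,monitor,eyes
import cv2,numpy as np
for n in("scene","side","wrist"):
    d=eyes.grab_frame(n); cv2.imwrite(f"pics/{n}0.png",d["frame"][:,:,::-1]); np.savez(f"pics/{n}0.npz",**{k:d[k] for k in("mtx","view")})
    print(n,np.round(d["mtx"],1).tolist(),np.round(d["view"],3).tolist())
s=monitor.sense();print(s["clock"],s["ee_rot"],env.hold_point_z)
E
```

```text
scene [[543.0, 0.0, 315.6], [0.0, 543.0, 242.0], [0.0, 0.0, 1.0]] [[0.372, -0.928, -0.013, -0.189], [-0.62, -0.238, -0.747, 0.353], [0.691, 0.286, -0.664, 0.797], [0.0, 0.0, 0.0, 1.0]]
side [[570.4, 0.0, 320.8], [0.0, 570.4, 236.5], [0.0, 0.0, 1.0]] [[-0.999, -0.041, -0.012, 0.481], [-0.013, 0.562, -0.827, 0.084], [0.041, -0.826, -0.562, 1.081], [0.0, 0.0, 0.0, 1.0]]
wrist [[371.6, 0.0, 318.8], [0.0, 371.6, 233.7], [0.0, 0.0, 1.0]] [[1.0, 0.001, -0.001, -0.526], [0.002, -0.961, 0.277, -0.037], [-0.001, -0.277, -0.961, 0.379], [0.0, 0.0, 0.0, 1.0]]
0.15 [ 7.07098242e-01  7.07115157e-01 -2.56396003e-04 -4.05706470e-04] 0.0187
```

View pics/scene0.png

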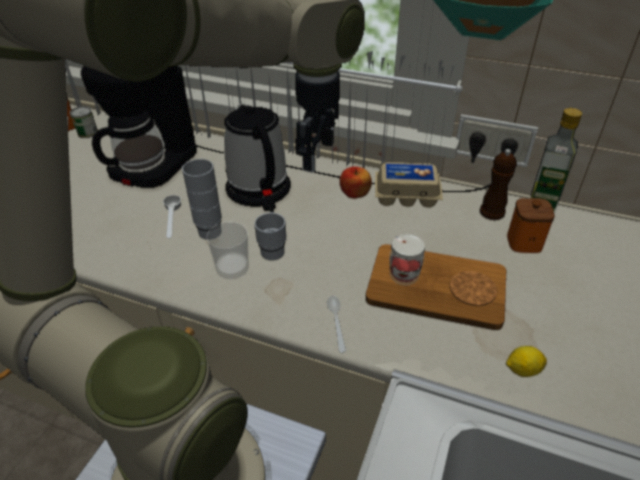

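View pics/side0.png

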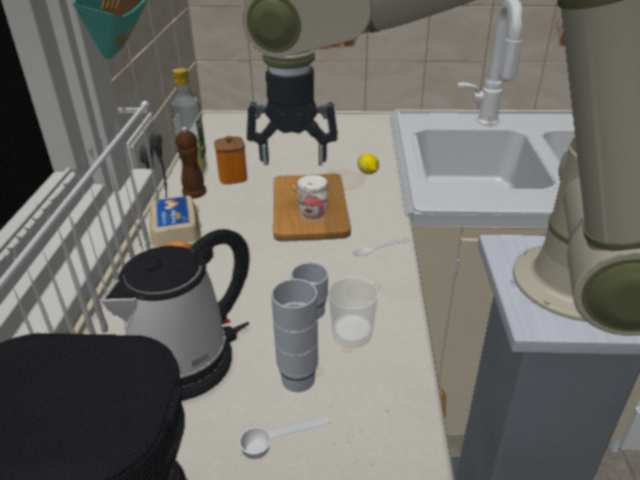

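View pics/wrist0.png

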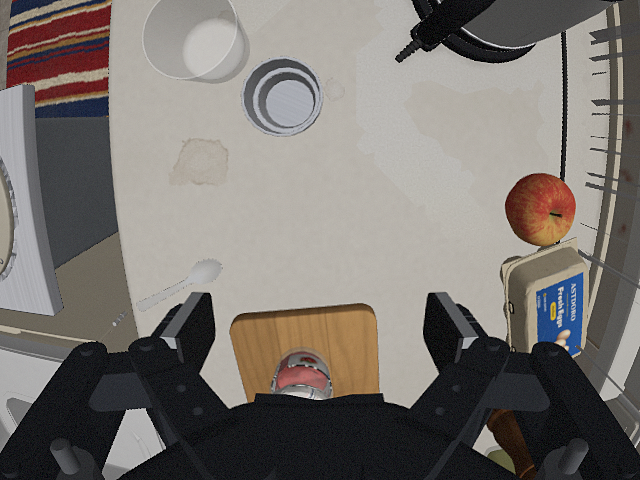

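The scene view shows the stack's rim at about (200,166), the coaster at (473,288) and the jar lid at (407,243). The side view shows the stack's rim at (296,294), the jar lid at (312,185) and the single beaker's rim at (310,272). The wrist view shows the single beaker, tumbler and jar but not the stack.

```bash
cat > h.py <<'E'
import numpy as np,cv2
def ray(n,uv,z,d=None):
    d=d or np.load(f"pics/{n}.npz"); K,V=d["mtx"],d["view"]
    x=np.array([(uv[0]-K[0,2])/K[0,0],(uv[1]-K[1,2])/K[1,1]])
    if n.startswith("wrist"):
        r=np.linalg.norm(x); v=np.r_[x/r*np.sin(r),np.cos(r)]
    else: v=np.r_[x,1]
    R=V[:3,:3];c=-R.T@V[:3,3];v=R.T@v
    return c+v*(z-c[2])/v[2]
E
python3 - <<'E'
from h import *
for l,n,uv,z in[("rim","scene0",(200,166),.175),("rim","side0",(296,294),.175),("coaster","scene0",(473,288),.027),("jar","scene0",(407,243),.106),("jar","side0",(312,185),.106),
("single","side0",(310,272),.085),("single","scene0",(270,221),.085),("single","wrist0",(283,97),.085),("tumbler","side0",(354,288),.093),("tumbler","scene0",(228,236),.093),("kettle","side0",(160,270),.2),("boardSE","scene0",(367,297),.022),("boardNW","scene0",(507,265),.022),("a","scene0",(382,247),.022),("b","scene0",(502,325),.022)]: print(l,n,ray(n,uv,z).round(3))
E
```

```text
rim scene0 [0.511 0.252 0.175]
rim side0 [0.503 0.261 0.175]
coaster scene0 [ 0.518 -0.323  0.027]
jar scene0 [ 0.51  -0.187  0.106]
jar side0 [ 0.505 -0.173  0.106]
single side0 [0.495 0.094 0.085]
single scene0 [0.499 0.096 0.085]
single wrist0 [0.498 0.095 0.085]
tumbler side0 [0.42  0.145 0.093]
tumbler scene0 [0.419 0.149 0.093]
kettle side0 [0.693 0.243 0.2  ]
boardSE scene0 [ 0.427 -0.139  0.022]
boardNW scene0 [ 0.612 -0.375  0.022]
a scene0 [ 0.574 -0.125  0.022]
b scene0 [ 0.449 -0.387  0.022]
```

Run:
```python
import cv2
a=cv2.imread("pics/scene0.png");b=cv2.imread("pics/side0.png")
A=cv2.resize(a[140:280,170:300],None,fx=4,fy=4,interpolation=2)[:560,:400]
B=cv2.resize(b[260:400,240:340],None,fx=4,fy=4,interpolation=2)
cv2.imwrite("pics/crop1.png",cv2.hconcat([A,B]))
```

```text
(no output)
```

View pics/crop1.png

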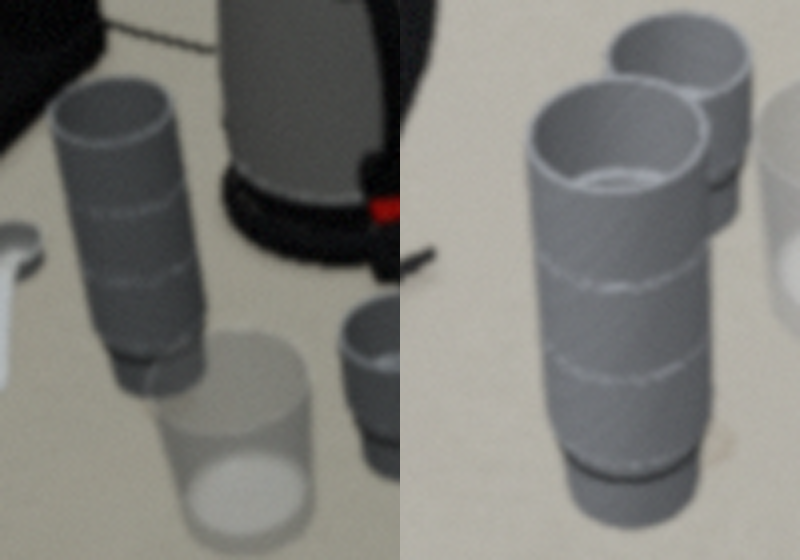

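Run:
```python
from h import *
print(ray("scene0",(198.3,168),.175),ray("side0",(294.8,293.75),.175))
from bench import env,monitor,eyes
q=[2**-.5,2**-.5,0,0]
for i,p in enumerate([[.515,-.36,.23],[.505,.21,.30]]):
    env.reach(p,q); env.hold(.15)
    d=eyes.grab_frame("wrist"); cv2.imwrite(f"pics/wrist{i+1}.png",d["frame"][:,:,::-1]); np.savez(f"pics/wrist{i+1}.npz",mtx=d["mtx"],view=d["view"])
    s=monitor.sense();print(s["clock"],s["position"].round(4) if hasattr(s["position"],"round") else s["position"],s["contact_force"])
```

```text
[0.50357394 0.25177164 0.175     ] [0.50437639 0.26001523 0.175     ]
1.7083 [ 0.5155 -0.3591  0.2301] [ 0.38650187 -0.41550327 -0.13035044]
3.975 [0.5052 0.2096 0.2999] [-0.15192924 -0.50214489  0.13189195]
```

View pics/wrist1.png

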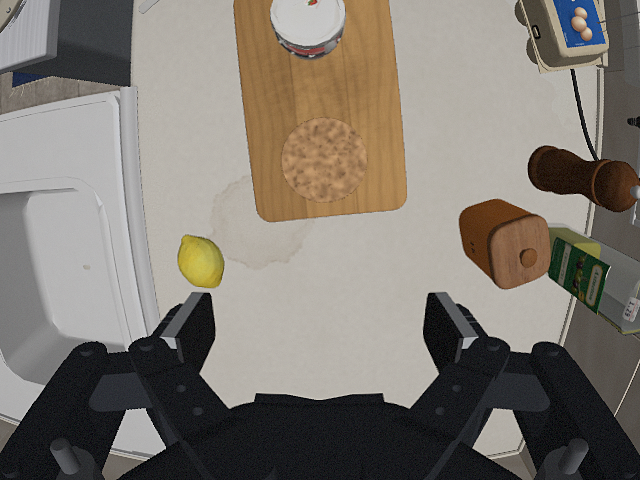

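View pics/wrist2.png

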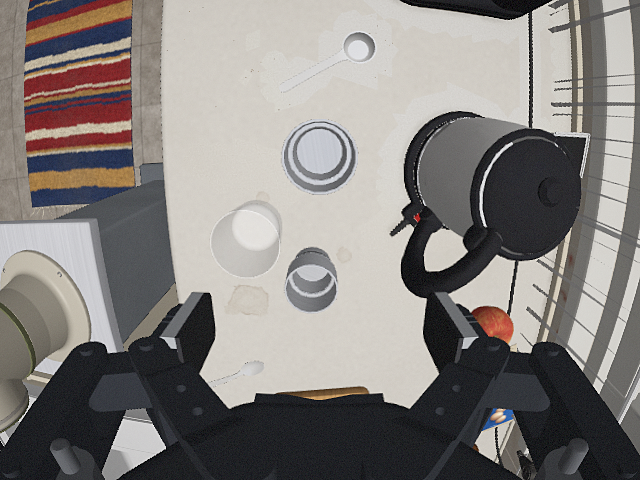

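Wrist picture 1 shows the coaster centred at (324,160) and the jar lid at (308,17). Picture 2 shows the stack's rim centred at (319,157), and the kettle handle's nearest edge at (402,270).

Run:
```python
from h import *
for l,n,uv,z in[("coaster","wrist1",(324.5,160),.027),("coL","wrist1",(281,160),.027),("coR","wrist1",(367.5,160),.027),("jar","wrist1",(308,17),.106),("rim","wrist2",(319,157),.175),("rimL","wrist2",(282,157),.175),("rimR","wrist2",(356,157),.175),("handle","wrist2",(402,270),.15),("handle","wrist2",(402,270),.22),("ketbody","wrist2",(418,170),.15),("kettop","wrist2",(472,190),.24),("b1","wrist1",(258,221),.022),("b2","wrist1",(407,210),.022)]: print(l,ray(n,uv,z).round(4))
from bench import kinematics
print(kinematics.ik([.504,.256,.139],[2**-.5,2**-.5,0,0]))
```

```text
coaster [ 0.5224 -0.321   0.027 ]
coL [ 0.4773 -0.3208  0.027 ]
coR [ 0.5671 -0.3204  0.027 ]
jar [ 0.5073 -0.1936  0.106 ]
rim [0.5064 0.2563 0.175 ]
rimL [0.4759 0.2565 0.175 ]
rimR [0.5369 0.2566 0.175 ]
handle [0.5875 0.1466 0.15  ]
handle [0.5704 0.1746 0.22  ]
ketbody [0.597  0.2442 0.15  ]
kettop [0.6131 0.2412 0.24  ]
b1 [ 0.4502 -0.3875  0.022 ]
b2 [ 0.6132 -0.3744  0.022 ]
[ 2.62761554e-01  4.45505150e-01  1.45132567e+00 -4.44089210e-16
  1.24476184e+00  2.62761554e-01]
```

The coaster measures 90 mm across and its centre is 128 mm from the jar's; both match the given sizes. The rim is centred at (0.506, 0.256). I'll close the fingers along y here, because the kettle handle is near on the +x side.

Run:
```python
from h import *
from scipy.spatial.transform import Rotation as R
from bench import env,monitor,eyes,kinematics
q=(R.from_euler("z",90,degrees=True)*R.from_quat([2**-.5,2**-.5,0,0])).as_quat().tolist()
x,y=.506,.2563
print(kinematics.ik([x,y,.27],q).round(2))
env.reach([x,y,.27],q); 
print("guard",env.movel([x,y,.139],velocity=.08,guard=6))
s=monitor.sense();print(s["clock"],s["position"],s["contact_force"])
for n in("wrist","side"):
    d=eyes.grab_frame(n); cv2.imwrite(f"pics/{n}3.png",d["frame"][:,:,::-1])
a,b=[cv2.imread(f"pics/{n}3.png") for n in("wrist","side")]
cv2.imwrite("pics/c3.png",cv2.hconcat([cv2.resize(a,(400,300)),b[130:430,150:550]]))
```

```text
[ 0.26  0.37  1.22 -0.    1.55 -1.31]
guard False
7.0917 [0.50619462 0.25635271 0.13940733] [-0.68565419 -0.3699033   0.73858112]
```

View pics/c3.png

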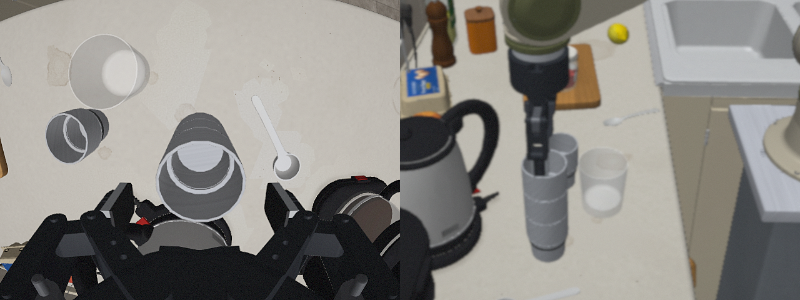

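The rim sits midway between the pads (rim centre column 200, finger midpoint 199), and in the side view the finger lines up with the stack. Closing and pulling up.

Run:
```python
from h import *
from bench import env,monitor,eyes
env.close_gripper(50); s=monitor.sense()
print(s["clock"],s["finger_gap"],s["gripper_force"],s["contact_force"])
x,y,_=s["position"]
env.movel([x,y,.20],velocity=.04); s=monitor.sense();print(s["clock"],s["finger_gap"],s["gripper_force"],s["contact_force"])
env.movel([x,y,.30],velocity=.1); s=monitor.sense();print(s["clock"],s["finger_gap"],s["gripper_force"],s["contact_force"])
for n in("wrist","side"):
    d=eyes.grab_frame(n); cv2.imwrite(f"pics/{n}4.png",d["frame"][:,:,::-1])
a,b=[cv2.imread(f"pics/{n}4.png") for n in("wrist","side")]
cv2.imwrite("pics/c4.png",cv2.hconcat([cv2.resize(a,(400,300)),b[130:430,150:550]]))
```

```text
7.9583 -0.005130308850210961 0.0 [-0.17263113 -0.09510537 -0.19698143]
9.6333 -0.0018983347526463337 0.0 [ 1.02092279  0.18441653 -0.20819887]
10.7833 -0.004934701691854237 0.0 [ 0.49919573  0.33862881 -0.1132681 ]
```

View pics/c4.png

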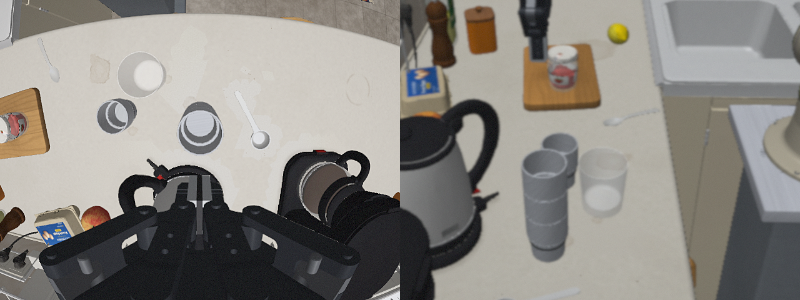

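The fingers shut empty and the stack still stands complete, so the pads must have missed the collar. I'll check the rim height and the tool calibration with numbers.

Run:
```python
from h import *
from bench import monitor,env
from scipy.optimize import least_squares
def proj(n,p):
    d=np.load(f"pics/{n}.npz");c=d["view"]@np.r_[p,1];c=c[:3]
    if n.startswith("wrist"):
        t=np.arctan2(np.hypot(c[0],c[1]),c[2]);v=c[:2]/np.hypot(c[0],c[1])*t
    else: v=c[:2]/c[2]
    return v*d["mtx"][0,0]+d["mtx"][:2,2]
ob=[("scene0",(198.3,168)),("side0",(294.8,293.75)),("wrist2",(319,157))]
r=least_squares(lambda p:np.r_[tuple(proj(n,p)-uv for n,uv in ob)],[.5,.25,.17]);print("rim",r.x,r.fun.round(1))
ob=[("scene0",(407,243)),("side0",(312,185)),("wrist1",(308,17))]
r=least_squares(lambda p:np.r_[tuple(proj(n,p)-uv for n,uv in ob)],[.5,-.2,.1]);print("jarlid",r.x,r.fun.round(1))
for dy in(-.05,.05):
  for z in(.139,.152,.175):print("side pix at pose3",dy,z,proj("side0",[.506,.256+dy,z]).round())
for y in (-.043,.043): print("start tip side",proj("side0",[.525+y,0,.205]).round(), "wrist",proj("wrist0",[.525+y,0,.205]).round())
print(proj("wrist2",[.505,.2096,.30]),monitor.sense()["position"])
a=cv2.imread("pics/side3.png")[180:380,220:380];b=cv2.imread("pics/wrist3.png")[200:440,150:480]
cv2.imwrite("pics/c5.png",cv2.hconcat([cv2.resize(a,(400,500),interpolation=2),cv2.resize(b,(400,500))]))
```

```text
rim [0.50616079 0.25583943 0.17156254] [-0.8  0.3 -0.9 -0.1 -0.3  0.3]
jarlid [ 0.50760246 -0.19055668  0.10064427] [ 1.4  3.4 -0.5 -1.8  0.6 -1.5]
side pix at pose3 -0.05 0.139 [297. 289.]
side pix at pose3 -0.05 0.152 [297. 282.]
side pix at pose3 -0.05 0.175 [297. 270.]
side pix at pose3 0.05 0.139 [292. 336.]
side pix at pose3 0.05 0.152 [292. 329.]
side pix at pose3 0.05 0.175 [291. 316.]
start tip side [319. 184.] wrist [231. 274.]
start tip side [269. 183.] wrist [403. 274.]
[316.21074954 265.24570494] [0.50583104 0.2562694  0.29940855]
```

View pics/c5.png

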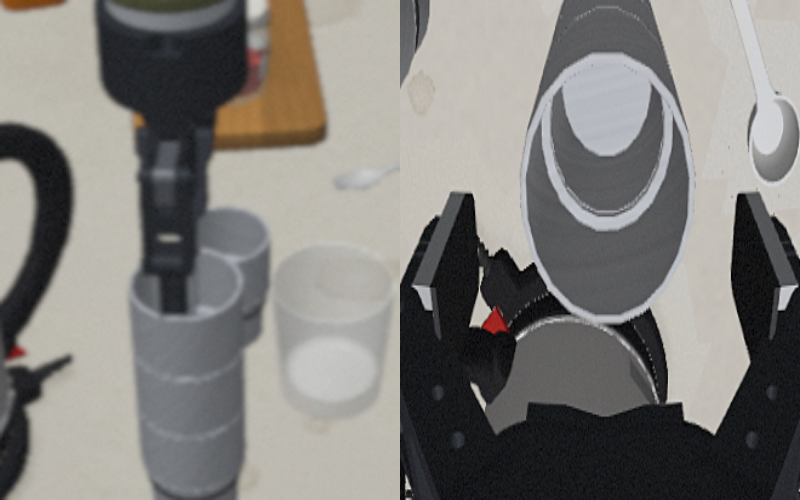

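The side view shows the open fingertips at about (289,304) where I predicted (292,329). The tips look about 40 mm higher than the reported TCP, so they passed over the rim. I'll confirm this with the shut fingers by a guarded touch on a free patch of worktop.

Run:
```python
from h import *
from bench import monitor,env,eyes
def proj(n,p):
    d=np.load(f"pics/{n}.npz");c=(d["view"]@np.r_[p,1])[:3]
    return (c[:2]/c[2])*d["mtx"][0,0]+d["mtx"][:2,2]
for dz in(.013,.04,.055):print("scene start",proj("scene0",[.525-.043,0,.192+dz]).round(),proj("scene0",[.525+.043,0,.192+dz]).round())
for dz in(0,.03,.042):print("side4 shut",proj("side0",[.506,.256,.299+dz]).round())
q=monitor.sense()["ee_rot"]
env.reach([.53,0.0,.12],q)
print(env.movel([.53,0.0,.003],velocity=.05,guard=4))
s=monitor.sense();print(s["clock"],s["position"],s["contact_force"],s["finger_gap"])
d=eyes.grab_frame("side");cv2.imwrite("pics/side6.png",d["frame"][:,:,::-1])
for dz in(0,.03,.042):print("side6",proj("side0",[.53,0,s["position"][2]+dz]).round())
cv2.imwrite("pics/c6.png",cv2.resize(d["frame"][100:350,220:420,::-1],(480,600),interpolation=2))
```

```text
scene start [309. 188.] [326. 163.]
scene start [309. 176.] [326. 151.]
scene start [308. 169.] [326. 145.]
side4 shut [290. 216.]
side4 shut [289. 196.]
side4 shut [289. 187.]
False
14.575 [ 5.30086735e-01 -1.70242522e-05  3.12505637e-03] [-0.6821869  -0.79964818  1.06325775] -0.0014055815531545611
side6 [296. 275.]
side6 [295. 263.]
side6 [295. 258.]
```

There was no touch at a reported z of 0.003, and all the views agree on about +42 mm with no sideways offset. I'll carry on down, guarded, for the exact figure.

Run:
```python
from bench import monitor,env
print(env.movel([.53,0.0,-.055],velocity=.04,guard=4))
s=monitor.sense();print(s["clock"],s["position"],s["contact_force"])
env.movel([.53,0,.05],velocity=.2);print(monitor.sense()["clock"])
```

```text
True
15.6167 [ 5.29819028e-01  4.85303401e-05 -3.87728917e-02] [-1.69321649  0.76042676  7.30532134]
16.2083
```

Touch at a reported z of −0.0388, so the real tips are about 39 mm higher than reported. I'll retry the grasp with that correction.

Run:
```python
from bench import monitor,env
x,y,o=.506,.256,.039
q=monitor.sense()["ee_rot"]
env.movel([.53,0,.2],velocity=.3); env.reach([x,y,.225],q); env.release()
print(env.movel([x,y,.139-o],velocity=.12,guard=8))
s=monitor.sense();print(s["clock"],s["position"],s["contact_force"])
env.close_gripper(50); s=monitor.sense();print(s["clock"],s["finger_gap"],s["gripper_force"],s["contact_force"])
if s["finger_gap"]>.5:
    env.movel([x,y,.125],velocity=.04); print(monitor.sense()["contact_force"])
    env.movel([x,y,.26],velocity=.15); s=monitor.sense();print(s["clock"],s["position"],s["finger_gap"],s["gripper_force"],s["contact_force"])
```

```text
False
19.8417 [0.50642258 0.25611889 0.10075823] [-0.45117031 -0.27931381  0.19577338]
20.1833 0.7377466961765823 55.24030599743128 [-0.40477327  1.33636048  5.19424708]
[ 0.33287195  0.04847441 -1.97353005]
22.0083 [0.50564782 0.25587965 0.2589581 ] 0.7377075331329864 55.87360046803951 [ 0.28349056 -0.12290074 -1.91943461]
```

Held: gap 0.738 (63 mm) and −1.9 N, which fits one beaker. Next, carry it over and lower it onto the coaster with a guard.

Run:
```python
from bench import monitor,env,eyes
import cv2
x,y=.522,-.321
env.reach([x,y,.19],[2**-.5,2**-.5,0,0])
env.movel([x,y,.055],velocity=.15)
print(monitor.sense()["clock"],monitor.sense()["contact_force"])
print(env.movel([x,y,.030],velocity=.025,guard=4)); env.hold(.1)
s=monitor.sense();print(s["clock"],s["position"],s["finger_gap"],s["contact_force"])
cv2.imwrite("pics/scene7.png",eyes.grab_frame("scene")["frame"][:,:,::-1])
```

```text
25.15 [-1.36895808  0.1672764  -1.79257074]
True
25.9417 [ 0.52202994 -0.32115745  0.03815212] 0.736310797261494 [-0.82901153  0.76351134  5.4059506 ]
```

It touched at 0.0382 against an expected 0.0375, so it is standing on the coaster. Release, retreat and check.

Run:
```python
from bench import monitor,env,eyes
import cv2
env.release(); env.movel([.522,-.321,.20],velocity=.12); env.hold(.1)
s=monitor.sense();print(s["clock"],s["contact_force"],s["finger_gap"])
a=eyes.grab_frame("scene")["frame"];b=eyes.grab_frame("side")["frame"]
cv2.imwrite("pics/c8.png",cv2.hconcat([a[130:430,150:550],b[100:400,150:550]])[:,:,::-1])
```

```text
27.9583 [ 0.12513646 -0.05612515  0.13631418] 1.0028129594427835
```

View pics/c8.png

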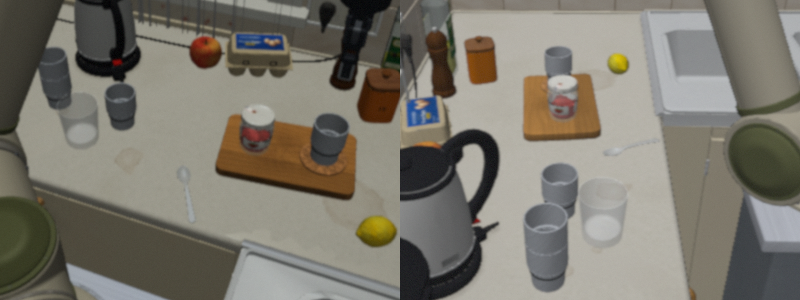

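The beaker stands upright in the middle of the coaster, at crop pixel (327,155). The jar, at (257,130), and the two lower beakers are where they were, and the gripper is clear.

```bash
python3 -c "
from bench import job
print(job.hand_in())"
```

```text
the job is handed in; nothing more can be done
None
```

The top beaker stands upright on the coaster, the two lower beakers and the jam jar look undisturbed, and I handed the job in at about 28 s; the first grasp closed empty because the fingertips sit about 39 mm higher than reported, and no verdict came back at hand-in.

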